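Slide the call bell home and ring it

ROBOT

A 6-joint arm with a two-finger parallel gripper is mounted at the origin on the work surface; the furniture and walls round the work are solid. World frame = base frame: x ahead of the robot, y to its left, z up, the work surface at z = 0. Lengths are in m, angles in rad, forces in N, time in s.
With the tool pointing down it reaches from about 0.4 to 0.825 m from the base axis. Payload 7 kg.
Tool frame: the origin (TCP) lies midway between the tips of the shut fingers; the grasp point (between the pads) lies 19 mm behind it; z points along the fingers, y is the line along which they close (so a half turn about z gives the same grasp; the last joint's range is limited). The gripper opens to 85 mm and grips with 20 to 120 N. Pads are 22 mm wide; open, the fingers measure 114 mm over their backs; the gripper's body (76 mm by 85 mm) begins 54 mm behind the grasp point. The pads swing forward as they close: fully open they stand 13 mm farther back than shut.
Start: joints at [-0.944, 0.359, 0.012, 0, -1.224, -0.288], TCP at [0.224, -0.637, 0.231] pointing down, gripper open.
Joint ranges: [-3.07, 3.07], [-1.43, 2.12], [-1.02, 1.25], [-3.03, 1.67], [-3.05, -0], [-3.03, 3.03]. Speed limits (rad/s): [2.39, 2.39, 3.01, 3.14, 3.14, 3.14].

INTERFACE

Orientations are given as a unit quaternion [w, x, y, z].
In Python, from bench import bot, viewer, workorder gives the robot as it stands. The module is installed in compiled form; this text tells all that it offers.
- The arm moves only by the shell command python3 -m pendant 'ROWS' [OPENING]. ROWS is JSON, a list of rows, each a list of 4 numbers: the shift along the world's x, y, z each as a share of 250 mm, from -1 to 1, then the turn about the world's z as a share of 30 degrees, from -1 to 1. In form: [[x, y, z, twist], ...]. A call has 1 to 20 rows; each row is the pose to reach, as a shift and turn from the pose commanded when the call began; what a row does not reach only later rows make up. A row lasts 1/12 s, in which the tool goes at most 41.7 mm and 7.16 degrees, less where a joint would pass 70% of its speed; a pose out of reach is approached as far as the arm can. A call with a number of a shift or a turn outside -1 to 1 is refused whole. A call with a gripper value outside its range is refused whole. OPENING is the gripper command: -1 is shut, 1 is fully open, values between are in proportion, set as the call begins (- or left out, the last holds). The fingers move at their own pace and stop on an object; the grip force is fixed at half the most. Time passes only in rows, so rows that repeat a pose let the fingers close. It gives the time, the measured TCP pose, the force, the opening and the grip force at its end, in the units of the state.
- bot.state(): the state, without advancing time (a new reading comes with each control period).
- viewer.snapshot(name): name is "scene" or "top" or "wrist"; returns the picture (400x640x3 uint8, blue, green, red); there is no depth.
- viewer.camera_info(name): a dict with "intrinsics" (3x3 intrinsics, pixels), "R" (3x3) and "t" (3): a world point X has camera coordinates R X + t. Camera axes: x right, y down, z forward; pixel columns grow to the right and rows downward; lengths in m; the calibration is good to about 2 mm. A picture is of the moment at which its call begins: read the wrist's pose just before it. camera_info takes no time and is no camera call; for the wrist camera it gives the pose at the moment of the call.
- workorder.sign_off(): hands the job in; it is judged then, once.
The state is a dict: "t": time; "joint_positions": joint angles; "joint_velocities": joint speeds; "tau": joint torques, N m; "position": TCP position; "tool_rot": TCP orientation; "ft_force": force on the tool from outside, world axes, zero at the start; "wrist_torque": the same for the moment, N m; "grip_width": opening from 0.0 (shut) to 1.0 (fully open); "grasp_force": force on a finger pad.
Only numpy, scipy, OpenCV 4.12 (cv2) and the standard library are available. Lean on these libraries where they do the work, as an engineer would, in place of code of your own. Each camera call takes 0.05 s, during which the arm holds its last target. There are 200 camera calls.

TASK

The service bell has strayed from its place. With the fingertips, push it along the table into the corner of the low dark steel L-shaped guide until its base rests against both rails, then press its button on top to ring it, and leave the bell standing there. Do not pick the bell up or tip it, and leave the other things where they stand.

Things in the scene. Friction and masses are not known exactly. Their poses are not given: they have to be found in the camera images.
- call_bell: silver domed service bell on a round black base, 75 mm across and 54 mm high, 0.17 kg, loose. Origin: centre of its underside; z up. The base is a disc of radius 36.5 mm, 14 mm high, the dome above it has radius 34 mm. Sliding it on the table takes 1 to 2 N
- call_bell_button (a joint): push button of the bell, 12 mm across, on the bell's axis, its top 54 mm above the table. 0 = up, 0.0035 m = fully down; a spring raises it: about 4 N presses it 1.8 mm (it rings), 8 N fully down
- corner_guide: low L-shaped guide of dark steel angle, fixed: two rails at a right angle, each 100 mm long, 16 mm high, 4 mm thick, open towards the robot and its right. Origin: the inner corner, at table height. Inner faces: the planes x = 0 (y from -100 to 0 mm) and y = 0 (x from -100 to 0 mm); the inside is at negative x and y. A flange 2 mm high runs 18 mm out behind the rails
- corner_seat (a point): where the centre of the bell's underside comes when its base touches both rails: 37 mm from each rail's inner face; same axes as the guide
- egg_timer: red and white wind-up kitchen timer, 63 mm across and 50 mm high, its knob on top, right of the bell; origin at the centre of its underside; a bystander
- mill_2: small glass pepper mill with a grey top, 44 mm across, 90 mm high, standing at the far edge; origin at the centre of its underside; a bystander
- shaker_black: dark shaker with a tin lid, 49 mm across, 110 mm high, standing at the far edge; origin at the centre of its underside; a bystander
- onion: red onion, about 84 mm across and 82 mm high, left of the corner guide; origin at the centre of its underside; a bystander
There are look-alikes about, which are no part of the job. What is shaped like the call_bell but green is not meant.

How it is judged:
By the outcome, as a careful person would: the job done as asked, in the order asked, and still so for the second after the job is handed in, with the robot touching nothing.
It also fails if it takes over 51 s, if anything falls off the work surface, if the arm or the gripper's body presses on something with over 40 N, if the wrist force passes 120 N, or if a joint passes its speed limit or range.

## Working session

There is one attempt and no reset: what is moved stays moved. The work goes in short steps, Python scripts to look and compute and a shell command to move; the robot and the scene stay as the last step left them, time stands still between calls to the robot, and variables do not carry over. Pictures are saved under pics/ and viewed, at most 10 in all, crops included, and the job is handed in when it is done.

```bash
mkdir -p pics; python3 - <<'E'
from bench import bot,viewer
import cv2,numpy as np
s=bot.state();print(s['t'],s['position'],s['tool_rot'])
for n in("scene","top"):
    i=viewer.camera_info(n);print(n,np.round(i['intrinsics'],1).tolist(),np.round(i['R'],3).tolist(),np.round(i['t'],3).tolist())
    cv2.imwrite(f'pics/{n}1.png',viewer.snapshot(n))
E
```

```text
0.0 [ 0.2241259  -0.63615271  0.23031767] [-2.40920067e-04 -1.68538425e-01  9.85694692e-01  8.45376760e-04]
scene [[400.9, 0.0, 328.3], [0.0, 400.9, 201.6], [0.0, 0.0, 1.0]] [[-0.447, -0.894, 0.006], [-0.631, 0.31, -0.711], [0.634, -0.322, -0.703]] [0.205, 0.342, 0.855]
top [[513.5, 0.0, 317.2], [0.0, 513.5, 194.3], [0.0, 0.0, 1.0]] [[-0.243, -0.97, -0.002], [-0.947, 0.238, -0.215], [0.209, -0.05, -0.977]] [0.092, 0.452, 1.556]
```

View pics/top1.png

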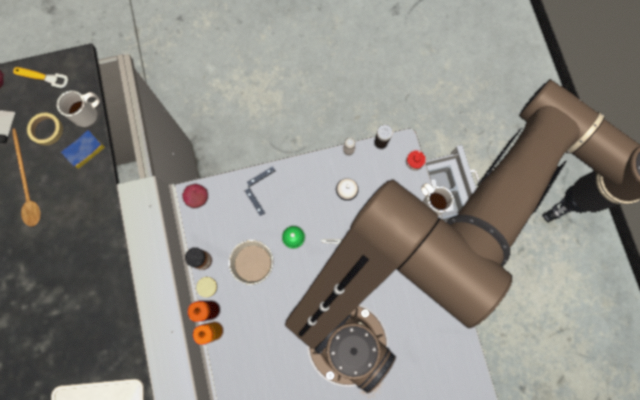

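View pics/scene1.png

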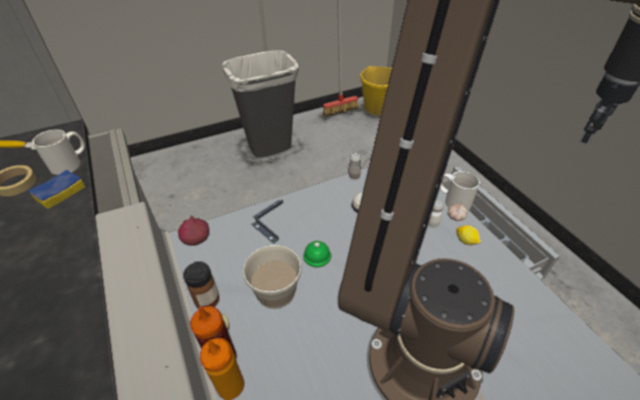

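The top view shows the guide at about (250–272, 168–215) with its corner near (249,187). The likely bell is at (347,188), the timer (red) at (416,159), the green look-alike at (293,237) and the onion at (195,195). I'll measure the guide and bell from a crop.

```bash
cat > h.py <<'E'
import numpy as np
from bench import viewer
def ray(n,u,v,z,info=None):
    i=info or viewer.camera_info(n);K,R,t=[np.array(i[k]) for k in('intrinsics','R','t')]
    d=R.T@np.linalg.solve(K,[u,v,1]);c=-R.T@t
    return c+d*(z-c[2])/d[2]
E
python3 - <<'E'
import cv2
from h import *
im=cv2.imread('pics/top1.png')
c=im[120:260,180:380];cv2.imwrite('pics/c1.png',cv2.resize(c,(800,560),interpolation=cv2.INTER_CUBIC))
for n,u,v,z in[('bell',347,188,.04),('corner',249,187,.016),('e1',273,169,.016),('e2',263,213,.016),('timer',416,159,.03),('onion',195,195,.04),('green',293,237,.03),('mill',349,146,.09),('shaker',384,132,.11)]:print(n,ray('top',u,v,z).round(3))
E
```

```text
bell [ 0.459 -0.118  0.04 ]
corner [0.544 0.183 0.016]
e1 [0.583 0.095 0.016]
e2 [0.45  0.158 0.016]
timer [ 0.5   -0.358  0.03 ]
onion [0.554 0.352 0.04 ]
green [0.351 0.084 0.03 ]
mill [ 0.577 -0.152  0.09 ]
shaker [ 0.588 -0.266  0.11 ]
```

View pics/c1.png

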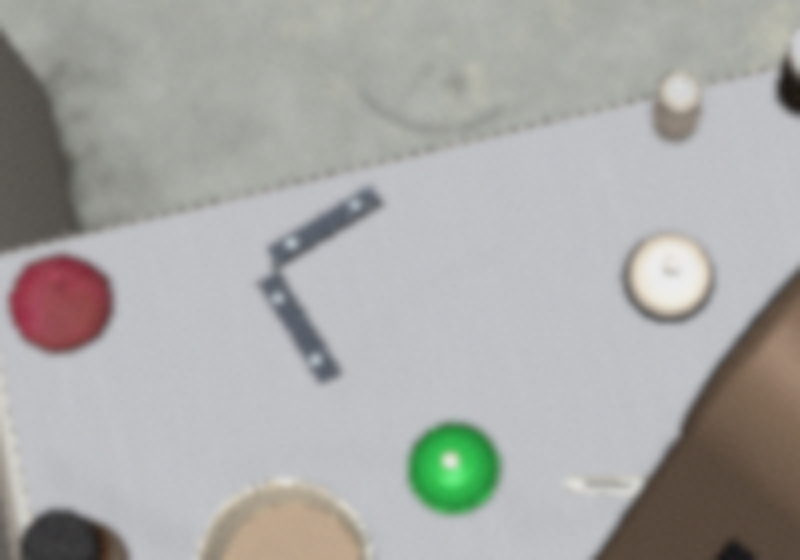

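The crop shows the bell at full-picture pixel (347,189), with its black rim and white-reflecting dome. The guide's inner corner is near (249,187) and it opens toward lower right, so a straight push is nearly diagonal into it. I'll go above the scene, turned for the push, and use the wrist camera.

```bash
python3 -m pendant '[[0.3,0.88,0.1,0.62],[0.3,0.88,0.1,0.62],[0.3,0.88,0.1,0.62],[0.3,0.88,0.1,0.62],[0.3,0.88,0.1,0.62],[0.3,0.88,0.1,0.62],[0.3,0.88,0.1,0.62]]' 0 >/dev/null
python3 -m pendant '[[0.3,0.88,0.1,0.62],[0.3,0.88,0.1,0.62],[0.3,0.88,0.1,0.62],[0.3,0.88,0.1,0.62],[0.3,0.88,0.1,0.62],[0.3,0.88,0.1,0.62],[0.3,0.88,0.1,0.62]]' >/dev/null
python3 -m pendant '[[0.3,0.88,0.1,0.62],[0.3,0.88,0.1,0.62],[0.3,0.88,0.1,0.62],[0.3,0.88,0.1,0.62],[0.3,0.88,0.1,0.62],[0.3,0.88,0.1,0.62],[0.3,0.88,0.1,0.62],[0.3,0.88,0.1,0.62],[0.3,0.88,0.1,0.62],[0.3,0.88,0.1,0.62]]'
python3 - <<'E'
from h import *
import cv2,pickle
from bench import bot
s=bot.state();i=viewer.camera_info('wrist');pickle.dump(i,open('w1.pkl','wb'))
cv2.imwrite('pics/w1.png',viewer.snapshot('wrist'));cv2.imwrite('pics/top2.png',viewer.snapshot('top'))
print(s['t'],s['position'].round(4),s['tool_rot'].round(4),s['ft_force'],s['grip_width'],(-np.array(i['R']).T@i['t']).round(3))
E
```

```text
t: 2.1
position: [0.449, 0.0223, 0.306]
tool_rot: [-0.0, -0.61, 0.793, 0.0]
ft_force: [-0.5, 0.2, -0.2]
grip_width: 0.498
grasp_force: 0.0
2.1 [0.449  0.0223 0.306 ] [-3.000e-04 -6.098e-01  7.926e-01  1.000e-04] [-0.49315208  0.18182299 -0.17609478] 0.4979885781746878 [ 0.426 -0.058  0.449]
```

View pics/w1.png

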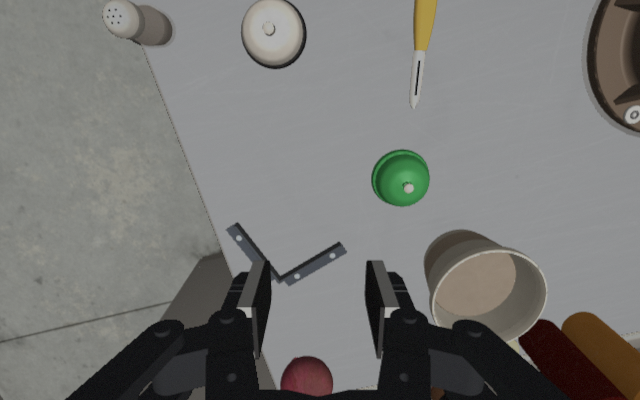

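The wrist view shows the bell around (273,32), its button at (269,28), and the guide with inner corner near (281,276) and rail ends near (240,222) and (343,243). I'll enlarge both to read the edges.

```bash
python3 - <<'E'
import cv2,numpy as np
im=cv2.imread('pics/w1.png')
a=cv2.resize(im[210:295,215:355],(800,486),interpolation=cv2.INTER_CUBIC)
cv2.imwrite('pics/g.png',a)
g=im[0:75,225:325].max(2);m=(g<75).astype(np.uint8)
print(m.sum(1).tolist())
n,l,st,_=cv2.connectedComponentsWithStats(m);print(st[1:])
E
```

```text
[2, 2, 2, 2, 2, 3, 3, 3, 3, 3, 2, 2, 3, 3, 3, 3, 3, 3, 3, 3, 3, 3, 3, 3, 3, 2, 3, 3, 3, 3, 3, 3, 3, 3, 3, 3, 3, 3, 4, 4, 3, 4, 5, 4, 6, 5, 7, 5, 6, 5, 6, 6, 6, 6, 7, 8, 8, 9, 9, 9, 11, 11, 13, 13, 16, 27, 23, 17, 9, 0, 0, 0, 0, 0, 0]
[[ 18   0  63  69 376]
 [ 17  38   1   2   2]]
```

View pics/g.png

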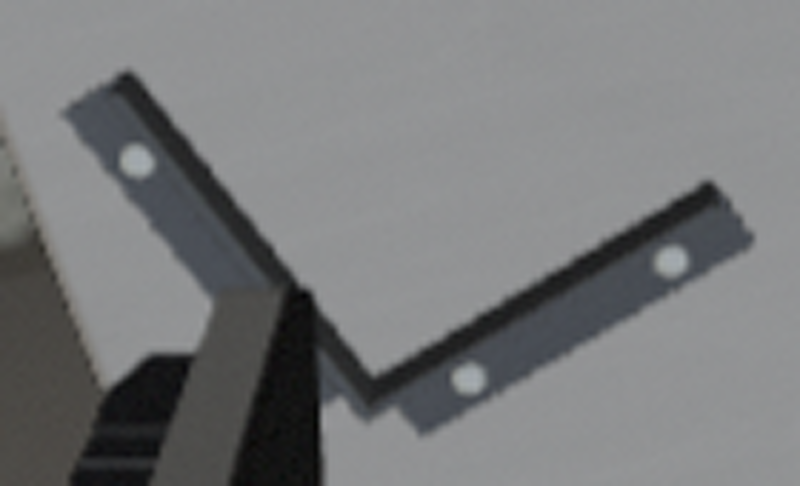

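```bash
python3 - <<'E'
import pickle
from h import *
from scipy.optimize import least_squares
i=pickle.load(open('w1.pkl','rb'));K,R,t=[np.array(i[k]) for k in('intrinsics','R','t')]
c,a,b=[ray(0,u,v,0,i)[:2] for u,v in[(280.1,275.6),(237.75,221.9),(339.3,241.5)]]
print('corner',c.round(4),np.linalg.norm(a-c),np.linalg.norm(b-c))
d1=np.degrees(np.arctan2(*(c-a)[::-1]));d2=np.degrees(np.arctan2(*(c-b)[::-1]));print('y axis',d1,'x axis',d2)
th=np.radians((d1-90+d2)/2);X=np.array([np.cos(th),np.sin(th)]);Y=np.array([-X[1],X[0]])
seat=c-.037*(X+Y);print('X',X,'Y',Y,'seat',seat)
q=np.linspace(0,2*np.pi,200)
P=lambda x,z,r=.0365:(lambda p:p[:,:2]/p[:,2:])((np.c_[x[0]+r*np.cos(q),x[1]+r*np.sin(q),np.full(200,z)]@R.T+t)@K.T)
def f(x):
    p=np.r_[P(x,0),P(x,.014)];return [p[:,0].min()-243,p[:,0].max()-306,p[:,1].max()-69]
r=least_squares(f,[.46,-.118]);print('bell',r.x,r.fun,'button',ray(0,269,28,.054,i))
g=seat-r.x;L=np.linalg.norm(g);u=g/L;print('push',g,L,np.degrees(np.arctan2(u[1],u[0])),'guide angle',np.degrees(np.arctan2(g@Y,g@X)))
print('pre (75mm behind)',r.x-.075*u,'u',u)
E
```

```text
corner [0.5465 0.1852] 0.09965695815487537 0.09986727945573906
y axis 108.53888743385883 x axis 17.854040918458526
X [0.94999132 0.31227629] Y [-0.31227629  0.94999132] seat [0.52287703 0.13850887]
bell [ 0.46033565 -0.11733433] [-1.51224522  1.56612823  0.0916387 ] button [ 0.46093583 -0.11816465  0.054     ]
push [0.06254138 0.2558432 ] 0.2633764761391261 76.26332335761009 guide angle 58.066859181451406
pre (75mm behind) [ 0.44252615 -0.19018913] u [0.23746001 0.97139731]
```

```bash
python3 -m pendant '[[-0.02,-0.84,-0.2,0],[-0.02,-0.84,-0.2,0],[-0.02,-0.84,-0.2,0],[-0.02,-0.84,-0.2,0],[-0.02,-0.84,-0.2,0],[-0.02,-0.84,-0.2,0],[-0.02,-0.84,-0.8,0],[-0.02,-0.84,-0.8,0],[-0.02,-0.84,-0.8,0],[-0.02,-0.84,-0.8,0],[-0.02,-0.84,-0.8,0],[-0.02,-0.84,-0.8,0]]'
python3 -m pendant '[[0,0,-0.13,0],[0,0,-0.26,0],[0,0,-0.33,0],[0,0,-0.39,0],[0,0,-0.39,0],[0,0,-0.39,0]]'
```

```text
t: 3.2
position: [0.4436, -0.1872, 0.1061]
tool_rot: [-0.001, -0.61, 0.792, 0.001]
ft_force: [0.2, 1.1, 1.0]
grip_width: 0.494
grasp_force: 0.0
t: 3.7
position: [0.4458, -0.1868, 0.0104]
tool_rot: [0.001, -0.61, 0.792, -0.001]
ft_force: [-0.5, 1.0, 0.3]
grip_width: 0.499
grasp_force: 0.0
```

```bash
python3 -m pendant '[[0.009,0.038,0,0],[0.018,0.077,0,0],[0.028,0.115,0,0],[0.037,0.154,0,0],[0.046,0.192,0,0],[0.055,0.231,0,0],[0.065,0.269,0,0],[0.074,0.308,0,0],[0.083,0.346,0,0],[0.092,0.385,0,0],[0.102,0.423,0,0],[0.111,0.462,0,0],[0.12,0.5,0,0],[0.129,0.538,0,0],[0.138,0.577,0,0],[0.148,0.615,0,0],[0.157,0.654,0,0],[0.166,0.692,0,0],[0.175,0.731,0,0],[0.185,0.769,0,0]]'
python3 - <<'E'
from h import *
import cv2,pickle
from bench import bot
s=bot.state();i=viewer.camera_info('wrist');pickle.dump(i,open('w2.pkl','wb'))
cv2.imwrite('pics/w2.png',viewer.snapshot('wrist'))
print(s['t'],s['position'].round(4),s['ft_force'])
E
```

```text
t: 5.37
position: [0.4907, 0.0066, 0.0088]
tool_rot: [-0.0, -0.61, 0.792, 0.0]
ft_force: [-0.1, -1.6, 1.3]
grip_width: 0.498
grasp_force: 1.0
5.3667 [0.4907 0.0066 0.0088] [-0.10859885 -1.61633971  1.26868335]
```

View pics/w2.png

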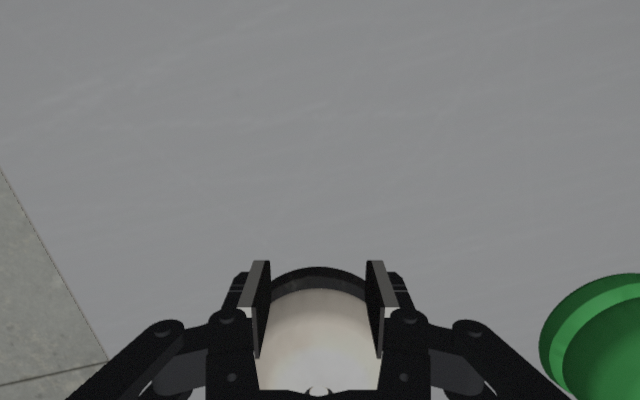

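The bell is cradled symmetrically between the fingertips, with the base's near edge at (320,267) and its button at (318,390).

```bash
python3 - <<'E'
import pickle
from h import *
from bench import bot
i=pickle.load(open('w2.pkl','rb'));tcp=np.array([.4907,.0066])
u=np.array([.2571,.9664])
e=ray(0,320,267,0.0,i)[:2];b=ray(0,318,391,.054,i)[:2];print(e,e+.0365*u,'button',b)
for c in(e+.0365*u,b):print('ahead',(c-tcp)@u,'lat',(c-tcp)@[-u[1],u[0]])
print((np.array([.5229,.1385])-b).round(4),(np.array([.5229,.1385])-e-.0365*u).round(4))
E
```

```text
[0.48872748 0.00899345] [0.49811163 0.04426705] button [0.49463042 0.02754939]
ahead 0.038306969942167375 lat 0.0025216005983729434
ahead 0.021256005266172426 lat 0.0015877316765098475
[0.0283 0.111 ] [0.0248 0.0942]
```

```bash
python3 -m pendant '[[0.009,0.036,0,0],[0.019,0.071,0,0],[0.028,0.107,0,0],[0.038,0.143,0,0],[0.047,0.179,0,0],[0.056,0.214,0,0],[0.066,0.25,0,0],[0.075,0.286,0,0],[0.085,0.321,0,0],[0.092,0.348,0,0],[0.092,0.348,0,0]]'
python3 -m pendant '[[0.0,0.008,0,0],[0.002,0.014,0,0],[0.003,0.02,0,0],[0.004,0.024,0,0],[0.004,0.024,0,0]]'
```

```text
t: 6.33
position: [0.5144, 0.0941, 0.0089]
tool_rot: [0.0, -0.611, 0.792, -0.0]
ft_force: [0.1, 0.8, -0.4]
grip_width: 0.506
grasp_force: 0.0
t: 6.75
position: [0.5145, 0.0985, 0.0088]
tool_rot: [-0.0, -0.61, 0.792, 0.0]
ft_force: [0.1, -0.7, -0.4]
grip_width: 0.497
grasp_force: 0.2
```

```bash
python3 -m pendant '[[0.001,0.008,0,0],[0.002,0.014,0,0],[0.002,0.014,0,0],[0.002,0.014,0,0]]'
python3 - <<'E'
from bench import viewer
import cv2
cv2.imwrite('pics/top3.png',cv2.resize(viewer.snapshot('top')[140:240,220:340],(720,600),interpolation=cv2.INTER_CUBIC))
E
```

```text
t: 7.08
position: [0.5152, 0.1023, 0.0088]
tool_rot: [0.0, -0.61, 0.792, 0.0]
ft_force: [0.1, -0.1, -0.1]
grip_width: 0.498
grasp_force: 0.1
```

View pics/top3.png

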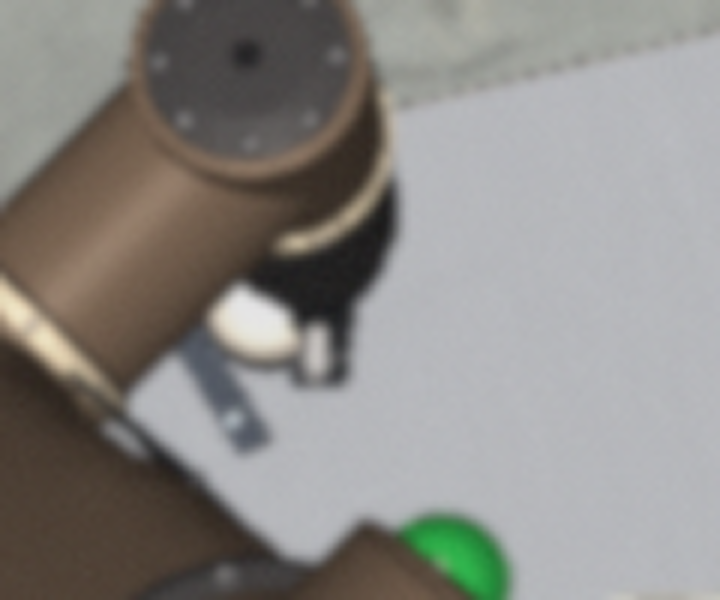

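The bell (about (255,320) in the crop) stands beside the left rail; there's no rail force yet, so I'll keep going in small steps.

```bash
python3 -m pendant '[[0.001,0.006,0,0],[0.002,0.008,0,0],[0.002,0.008,0,0]]' | sed -n 1,4p
python3 -m pendant '[[0.001,0.006,0,0],[0.002,0.008,0,0],[0.002,0.008,0,0]]'| sed -n 1,4p
```

```text
t: 7.38
position: [0.5153, 0.1036, 0.0087]
tool_rot: [-0.001, -0.61, 0.792, -0.0]
ft_force: [0.5, -4.8, 0.3]
t: 7.63
position: [0.5153, 0.1042, 0.0087]
tool_rot: [-0.002, -0.61, 0.792, -0.0]
ft_force: [1.9, -11.1, 2.9]
```

Firm against the left rail. Now I'll ease off and push toward the far rail.

```bash
python3 -m pendant '[[0.001,-0.004,0,0],[0.005,-0.003,0,0],[0.009,-0.001,0,0],[0.009,-0.001,0,0]]' | sed -n 1,4p
python3 -m pendant '[[0.004,0.001,0,0],[0.008,0.003,0,0],[0.008,0.003,0,0]]'| sed -n 1,4p
```

```text
t: 7.97
position: [0.5163, 0.104, 0.0084]
tool_rot: [-0.002, -0.61, 0.792, 0.0]
ft_force: [-3.7, -6.2, 4.7]
t: 8.22
position: [0.5166, 0.104, 0.008]
tool_rot: [-0.004, -0.61, 0.793, 0.001]
ft_force: [-8.6, -8.7, 8.1]
```

Both rails are loaded (about 11 N and 6 N). Back off, rise, shut the fingers and check.

```bash
python3 -m pendant '[[-0.004,-0.012,0,0],[-0.01,-0.04,0,0],[-0.03,-0.1,0,0],[-0.06,-0.22,0,0],[-0.1,-0.36,0,0],[-0.1,-0.4,0.1,0],[-0.26,-0.4,0.8,0],[-0.26,-0.4,0.9,0],[-0.26,-0.4,0.9,0],[-0.26,-0.4,0.9,0],[-0.26,-0.4,0.9,0],[-0.26,-0.4,0.9,0],[-0.26,-0.4,0.9,0],[-0.26,-0.4,0.9,0]]' | sed -n 1,4p
python3 - <<'E'
from h import *
import cv2,pickle
i=viewer.camera_info('wrist');pickle.dump(i,open('w3.pkl','wb'))
im=viewer.snapshot('wrist');cv2.imwrite('pics/w3.png',im)
K,R,t=[np.array(i[k]) for k in('intrinsics','R','t')]
p=K@(R@[.5229,.1385,0]+t);u,v=(p[:2]/p[2]).astype(int);print(u,v,u-80,v-70)
cv2.imwrite('pics/w3c.png',cv2.resize(im[max(v-70,0):v+50,u-80:u+80],(800,600),interpolation=cv2.INTER_CUBIC))
E
```

```text
t: 9.38
position: [0.455, 0.0063, 0.2339]
tool_rot: [0.001, -0.61, 0.792, 0.0]
ft_force: [0.1, 0.4, -1.0]
290 279 210 209
```

View pics/w3c.png

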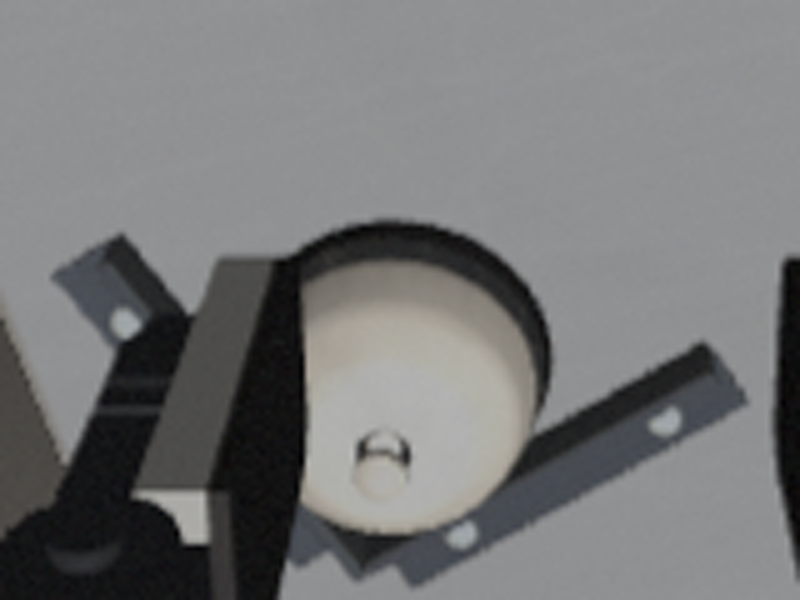

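The bell stands upright in the corner. Its button top is at pixel (286.4,303.4), and the base's near edge is at row 252.6, column about 289.

```bash
python3 - <<'E'
import pickle
from h import *
from scipy.optimize import least_squares
i=pickle.load(open('w3.pkl','rb'));K,R,t=[np.array(i[k]) for k in('intrinsics','R','t')]
b=ray(0,286.4,303.4,.054,i)[:2]
q=np.linspace(0,2*np.pi,200)
P=lambda x,z,r=.0365:(lambda p:p[:,:2]/p[:,2:])((np.c_[x[0]+r*np.cos(q),x[1]+r*np.sin(q),np.full(200,z)]@R.T+t)@K.T)
def f(x):
    p=np.r_[P(x,0),P(x,.014)];return [p[:,1].min()-252.6,p[:,0].max()-(210+551/5)]
r=least_squares(f,[.52,.138]);X=np.array([.95,.3123]);Y=np.array([-.3123,.95]);c=np.array([.5465,.1852])
for p in(b,r.x):print(p.round(4),'guide',((p-c)@X).round(4),((p-c)@Y).round(4))
print((r.x-[.455,.0063])/.25, (b-[.455,.0063])/.25)
E
```

```text
[0.5223 0.1353] guide -0.0386 -0.0398
[0.5235 0.139 ] guide -0.0363 -0.0367
[0.27399563 0.53098502] [0.26907186 0.51613727]
```

The base measures 36.3 and 36.7 mm from the rails, so it is seated. Next I'll shut the fingers and press the button.

```bash
python3 -m pendant '[[0.272,0.526,0,0],[0.272,0.526,0,0],[0.272,0.526,0,0],[0.272,0.526,0,0],[0.272,0.526,0,0],[0.272,0.526,-0.3,0],[0.272,0.526,-0.45,0],[0.272,0.526,-0.6,0],[0.272,0.526,-0.66,0],[0.272,0.526,-0.68,0],[0.272,0.526,-0.68,0],[0.272,0.526,-0.68,0],[0.272,0.526,-0.68,0],[0.272,0.526,-0.68,0]]' -1
python3 -m pendant '[[0,0,-0.01,0],[0,0,-0.02,0],[0,0,-0.03,0],[0,0,-0.036,0],[0,0,-0.036,0]]'
```

```text
t: 10.6
position: [0.5247, 0.1389, 0.0662]
tool_rot: [0.002, -0.61, 0.792, -0.0]
ft_force: [0.5, 0.3, 0.9]
grip_width: 0.002
grasp_force: 0.0
t: 11.02
position: [0.5231, 0.138, 0.0545]
tool_rot: [-0.0, -0.61, 0.792, 0.0]
ft_force: [0.3, -0.5, -0.0]
grip_width: -0.001
grasp_force: 0.0
```

```bash
python3 -m pendant '[[0,0,-0.004,0],[0,0,-0.008,0],[0,0,-0.01,0],[0,0,-0.01,0],[0,0,-0.01,0]]'|sed -n 2,4p
python3 -m pendant '[[0,0,-0.001,0],[0,0,-0.002,0],[0,0,-0.003,0],[0,0,-0.003,0]]'|sed -n 2,4p
```

```text
position: [0.5234, 0.1381, 0.0525]
tool_rot: [0.0, -0.61, 0.792, -0.0]
ft_force: [-1.2, 0.1, 4.0]
position: [0.5234, 0.1381, 0.0517]
tool_rot: [0.0, -0.61, 0.792, -0.0]
ft_force: [-2.0, -0.2, 5.1]
```

```bash
python3 -m pendant '[[0,0,-0.002,0],[0,0,-0.004,0],[0,0,-0.004,0],[0,0,-0.004,0]]'|sed -n 2,4p
python3 -m pendant '[[0,0,0.01,0],[0,0,0.03,0],[0,0,0.1,0],[0,0,0.3,0],[0,0,0.5,0],[-0.3,-0.55,0.7,0],[-0.3,-0.55,0.7,0],[-0.3,-0.55,0.7,0],[-0.3,-0.55,0.7,0],[-0.3,-0.55,0.7,0],[-0.3,-0.55,0.7,0],[-0.3,-0.55,0.7,0]]'|sed -n 1,4p
python3 -m pendant '[[0,0,0,0],[0,0,0,0]]' 0.9 | sed -n 1,2p
python3 - <<'E'
from h import *
import cv2
i=viewer.camera_info('wrist');im=viewer.snapshot('wrist')
cv2.imwrite('pics/w4.png',im)
E
```

```text
position: [0.5234, 0.1381, 0.0509]
tool_rot: [0.0, -0.61, 0.792, -0.0]
ft_force: [-2.0, -0.2, 6.9]
t: 13.1
position: [0.4484, 0.0006, 0.2258]
tool_rot: [0.001, -0.61, 0.793, -0.0]
ft_force: [0.3, 0.3, -0.0]
t: 13.27
position: [0.4485, 0.0013, 0.2247]
```

View pics/w4.png

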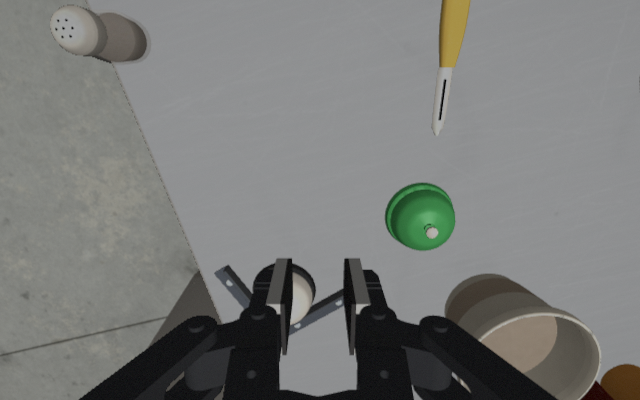

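The bell still stands in the corner at about (288,290), upright, with the gripper clear and the things in view where they were.

```bash
python3 -c "
from bench import workorder;print(workorder.sign_off())"
```

```text
the job is handed in; nothing more can be done
None
```

The job is handed in: the bell stands upright in the guide's corner, measured at 36.3 and 36.7 mm from the rails before the press, and I pressed its button with 6.9 N (about 4 N rings it, though I couldn't hear it). The gripper is clear.

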